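# Slide a template out over the end of the ledge

## Task

With a fingertip, first slide the red stop away from the robot, fully out along its track, leaving the thin dark wooden template where it lies. Then push the template along the green ledge towards its dark-banded open end until its yellow line is level with that end, so that its edge hangs out ready for a clamp, lying flat and square with the ledge. Only push: do not lift anything, and leave all the other things on the bench alone.

Things in the scene. Friction and masses are not known exactly. Their poses are not given: they have to be found in the camera images.
- ledge: Fixed green-painted ledge, 140 (x) x 470 (y) x 60 mm high. Origin: centre of its underside, on the bench. y runs along it to the open end (y = +235 mm, dark band round that end); x points across it, away from the robot. A wooden fence 15 mm thick, 14 mm above its top, stands along the robot's side (x = -70 to -55 mm, y = -235 to +105 mm).
- ledge_end (a point): Middle of the top edge of the ledge's open end, z 60 mm above the bench; axes as the ledge. Behind it, at ledge y = +195 mm, a side arm 34 mm wide, as high as the ledge, carries the stop's aluminium track out to ledge x = +170 mm.
- stop (a joint): Slide of the red stop, m: 0 = farthest in, across the template's way; grows as the stop moves away from the robot (ledge's +x) to 0.09 = fully out, clear of the way. Starts between 0 and 0.02, stays where it is left, and moves with about 2 N.
- stop_face (a point): Centre of the red stop's end face that looks to the robot (ledge's -x), the face to push. The stop is a red block 60 (x) x 24 (y) x 30 mm high on top of the ledge, with a black knob 24 mm wide and 20 mm high on it. It moves only along the ledge's x. This point lies at ledge x = 12 mm plus the joint value, y = +195 mm (40 mm before the open end).
- template: Loose thin dark wooden template plate, 100 (x) x 150 (y) x 8 mm, about 0.12 kg, flat on the ledge. Origin: centre of its underside; its y axis points along the ledge towards the open end. Its rear end is at y = -75 mm.
- line (a point): Middle of the yellow line painted across the template, 35 mm ahead of the template's centre and 40 mm behind its front end (point on the underside).
- sanding_block: Bystander: cork and orange sanding block, 90 x 40 x 32 mm, on the ledge behind the template. Origin: centre of its underside.
- glue_bottle: Bystander: white bottle, 56 mm in diameter, 150 mm high. Origin: centre of its underside.
- clamp: Bystander: F-clamp lying on the bench, 260 mm long (x), red handle, jaws to -y up to 72 mm, 28 mm high. Origin: on the bench under the middle of its bar.
- bowl: Bystander: turned reddish bowl, 100 mm in diameter, 55 mm high. Origin: centre of its underside.
- jar: Bystander: amber jar, 60 mm in diameter, 75 mm high. Origin: centre of its underside.
- hammer: Bystander: hammer lying on the bench.
- square: Bystander: try square, 100 x 165 x 18 mm, lying on the bench.
Things that resemble listed ones, but are neither listed nor needed, are in the scene too. What is shaped like the template but blue or pink is not meant.

How it is judged:
On the way:
1. the red stop is slid out of the way (at least 60 mm) while the template still lies within 15 mm of where it was (value of joint stop above 0.06 m and distance of template from where it was at the start of the episode below 0.015 m), for 0.1 s.
At the end, for the whole second after the job is handed in: The stop is out by more than 60 mm; the template's yellow line is within 12 mm of the ledge's open end, and the template lies at rest, flat on the ledge, its centre within -15 to +30 mm across the ledge and its length within 0.15 rad of the ledge's (value of joint stop above 0.06 m and y of line in the frame of ledge_end between -0.012 and 0.012 m and x of template in the frame of ledge between -0.015 and 0.03 m and z of template in the frame of ledge between 0.055 and 0.066 m and angle between the y axis of template and the y axis of ledge, either way round below 0.15 rad and angle between template's own z axis and vertical below 0.05 rad and linear speed of template below 0.01 m/s); the robot touches nothing.
It fails at once if the template is lifted more than 10 mm off the ledge (z of template in the frame of ledge above 0.07 m).
It fails at once if the template is tipped or pushed off the ledge (z of template in the frame of ledge below 0.045 m or angle between template's own z axis and vertical above 0.2 rad).
It fails at once if another thing on the bench is moved by more than 25 mm (distance of any of sanding_block, glue_bottle, clamp, bowl, jar, hammer, square from where it was at the start of the episode above 0.025 m).
It also fails if it takes over 58 s, if anything falls off the work surface, if the arm or the gripper's body presses on something with over 40 N, if the wrist force passes 120 N, or if a joint passes its speed limit or range.

## Robot

A 6-joint arm with a two-finger parallel gripper is mounted at the origin on the work surface. World frame = base frame: x ahead of the robot, y to its left, z up, the work surface at z = 0. Lengths are in m, angles in rad, forces in N, time in s.
With the tool pointing down it reaches from about 0.375 to 0.9 m from the base axis. Payload 3.1 kg.
Tool frame: the origin (TCP) lies at the centre of the arm's flange, where the gripper is bolted on; the fingertips stand 173 mm ahead of it and the grasp point (between the pads) lies 155 mm ahead of it (tip_extent is the distance from the TCP to the fingertips, in m); z points along the fingers, y is the direction in which the jaws open and shut (so a half turn about z gives the same grasp; the last joint's range is limited). The gripper opens to 85 mm and grips with 20 to 120 N. Pads are 22 mm wide; open, the fingers measure 114 mm over their backs; the gripper's body (76 mm by 85 mm) begins 54 mm behind the grasp point. The pads swing forward as they close: fully open they stand 13 mm farther back than shut.
Start: joints at [-1.508, 0.527, 1.433, -0, 1.181, -0.178], TCP at [0.149, -0.607, 0.405] pointing down, gripper open.
Joint ranges: [-3.08, 3.08], [-0.75, 2.2], [0.22, 2.44], [-1.43, 4.57], [0, 2.65], [-2.85, 2.85]. Speed limits (rad/s): [2.79, 2.79, 3.14, 3.14, 3.14, 3.14].

## Interface

Orientations are given as a unit quaternion [x, y, z, w].
In Python, from station import sense, snapshot, sign_off, tip_extent gives the robot as it stands. The module is installed in compiled form; this text tells all that it offers.
- The arm moves only by the tool servo_tool, never from a script. Its argument "rows" is a list of rows, each a list of 3 entries, a list of its own where there are three numbers: the shift along the tool's x, y, z in mm, then the turn about the tool's z in degrees, then the opening, from -1 (shut) to 1 (fully open), so that 0 is half open. A call has 1 to 8 rows; each row is the pose to reach, as a shift and turn from the pose measured when the call began, along the tool's axes at that moment; what a row does not reach only later rows make up. A row lasts 1/10 s, in which the tool goes at most 50 mm and 8.59 degrees, less where a joint would pass 70% of its speed; a pose out of reach is approached as far as the arm can. A call with a gripper value outside its range is refused whole. The fingers move at their own pace and stop on an object; "force" is the grip in N (left out, the last holds). Time passes only in rows, so rows that repeat a pose let the fingers close. It gives the time, the measured TCP pose, the force and the opening at its end, in the units of the state.
- sense(): the state, without advancing time (a new reading comes with each control period).
- snapshot(name): name is "side" or "top"; returns a dict with "image" (400x640x3 uint8, blue, green, red), "z_map" (400x640 float32, m along the optical axis (not along the pixel's ray), 0 where there is no reading), "vertical_fov" (degrees; the focal length in pixels is half the picture's height over the tangent of half this angle, whatever the lens; pixels are square), "cx", "cy" (the principal point, pixels), "cam_to_world" (4x4, takes a point from camera to world coordinates). Camera axes: x right, y down, z forward; pixel columns grow to the right and rows downward; lengths in m; the calibration is good to about 2 mm. A picture is of the moment at which its call begins.
- sign_off(): hands the job in, once; it reports no verdict.
The state is a dict: "t": time; "q": joint angles; "qd": joint speeds; "tau": joint torques, N m; "tcp_pos": TCP position; "tool_rot": TCP orientation; "force": force on the tool from outside, world axes, zero at the start; "ft_torque": the same for the moment, N m; "finger_gap": opening from 0.0 (shut) to 1.0 (fully open).
Only numpy, scipy, OpenCV 4.12 (cv2) and the standard library are available. Lean on these libraries where they do the work, as an engineer would, in place of code of your own. Each camera call takes 0.05 s, during which the arm holds its last target. There are 200 camera calls.

## Working session

There is one attempt and no reset: what is moved stays moved. The work goes in short steps, Python scripts to look and compute and a tool call to move; the robot and the scene stay as the last step left them, time stands still between calls to the robot, and variables do not carry over. Pictures are saved under pics/ and viewed, about 8 in all and at most 12, crops included, and the job is handed in when it is done.

Besides the shell and the picture viewer there is one more tool, called after "Call:" by a JSON object that holds its "method" and its "body". servo_tool: Moves the arm, as the interface text tells. Its arguments: {"type":"object","properties":{"rows":{"type":"array"},"force":{"type":"number"}},"required":["rows"]}

```bash
mkdir -p pics; cat > h.py <<'E'
import numpy as np, cv2
from station import *
def px2w(s,mask_or_uv):
    u,v=mask_or_uv
    u=np.asarray(u);v=np.asarray(v)
    f=s["image"].shape[0]/2/np.tan(np.radians(s["vertical_fov"])/2)
    z=s["z_map"][v,u]
    p=np.stack([(u-s["cx"])/f*z,(v-s["cy"])/f*z,z,np.ones_like(z)],-1)
    return (p@s["cam_to_world"].T)[...,:3]
E
python3 - <<'E'
from h import *
st=sense(); print({k:np.round(v,3) for k,v in st.items()},tip_extent)
for n in("top","side"):
    s=snapshot(n); cv2.imwrite(f"pics/{n}0.png",s["image"]); print(n,s["vertical_fov"],s["cx"],s["cy"],np.round(s["cam_to_world"],3))
E
```

```text
{'t': np.float64(0.0), 'q': array([-1.508,  0.528,  1.434,  0.   ,  1.181, -0.179]), 'qd': array([-0.   ,  0.   , -0.002,  0.001, -0.002, -0.001]), 'tau': array([ 3.0000e-03, -4.4234e+01, -1.7802e+01,  0.0000e+00,  8.0000e-03,
        0.0000e+00]), 'tcp_pos': array([ 0.149, -0.607,  0.404]), 'tool_rot': array([ 0.993,  0.12 ,  0.   , -0.001]), 'force': array([ 0.777,  0.579, -0.362]), 'ft_torque': array([-0.016, -0.006, -0.04 ]), 'finger_gap': np.float64(1.001)} 0.1734
top 47.57161163301864 324.668509628735 197.73193671020803 [[ 0.013 -0.996  0.093  0.424]
 [-1.    -0.013 -0.002  0.063]
 [ 0.003 -0.093 -0.996  1.248]
 [ 0.     0.     0.     1.   ]]
side 49.45846357861846 321.16533985162727 199.2626090174711 [[-0.734 -0.375  0.566 -0.267]
 [-0.678  0.429 -0.597  0.898]
 [-0.019 -0.822 -0.569  0.862]
 [ 0.     0.     0.     1.   ]]
```

View pics/top0.png

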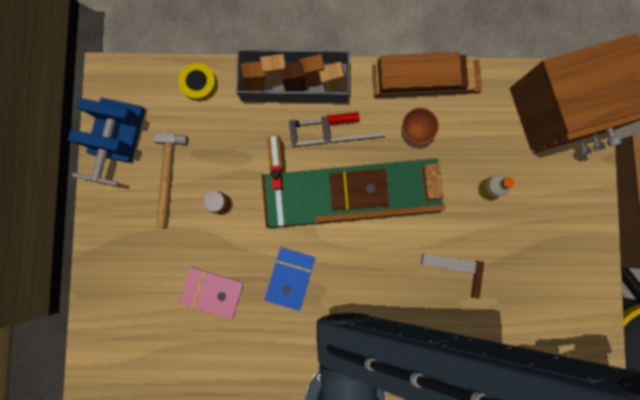

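View pics/side0.png

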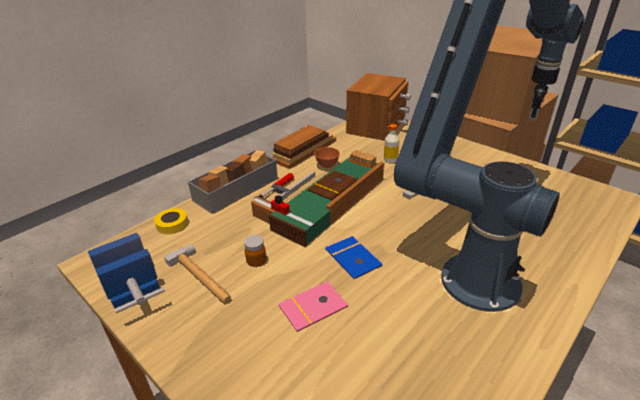

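Top view: the dark template is at (360,189), with its yellow line at (346,190) towards the open end. Look-alikes are the blue plate (290,278) and the pink plate (212,293). The red stop with its black knob is at (277,178); the clamp's red handle (343,118) could be taken for it. I choose the dark plate and the stop on the green ledge, and check both in a crop.

```bash
cat >> h.py <<'E'
def cloud(s):
    v,u=np.mgrid[0:400,0:640]; return px2w(s,(u,v))
def scene(s):
    P=cloud(s); hsv=cv2.cvtColor(s["image"],cv2.COLOR_BGR2HSV); H,S,V=[hsv[...,i].astype(int) for i in range(3)]
    return P,H,S,V
E
python3 - <<'E'
from h import *
s=snapshot("top"); P,H,S,V=scene(s); im=s["image"]
cv2.imwrite("pics/c1.png",cv2.resize(im[110:240,240:460],None,fx=3.5,fy=3.5,interpolation=cv2.INTER_CUBIC))
print("sp",P[189,360],P[190,346])
g=(H>45)&(H<85)&(S>80)&(P[...,2]>.045)&(P[...,2]<.075)
v,u=np.nonzero(g); print("green z",np.median(P[g][:,2]),len(u))
box=(P[...,2]>.045)&(P[...,2]<.1)
reg=np.zeros_like(box);reg[150:235,255:450]=1
m=box&reg
def rect(m,n):
    m=m.astype(np.uint8); k,l,st,c=cv2.connectedComponentsWithStats(m); i=1+np.argmax(st[1:,4]); q=P[l==i]
    r=cv2.minAreaRect((q[:,:2]*1000).astype(np.float32)); print(n,len(q),np.round(cv2.boxPoints(r)).tolist(),r,"z",np.round(np.percentile(q[:,2],[5,50,95]),3))
rect(m,"ledge all")
rect(g,"green")
y=(H>20)&(H<35)&(S>120)&(V>90)&m; yy=y.copy(); yy[:,:335]=0; yy[:,356:]=0; rect(yy,"line")
t=((H<20)|(H>170))&(V<110)&m; t[:,:325]=0;t[:,395:]=0;t[:165]=0; t[208:]=0; rect(t|yy,"templ")
r=((H<8)|(H>172))&(S>150)&(V>90)&m; r[:,295:]=0; rect(r,"red")
for c in [(276,160),(276,168),(276,174),(276,180),(277,184),(278,188)]: print(c,P[c[1],c[0]].round(3),im[c[1],c[0]])
E
```

```text
sp [ 0.55830748 -0.03164487  0.06717353] [0.55459379 0.00527397 0.07258774]
green z 0.06065256655379081 4880
ledge all 9690 [[457.0, 215.0], [507.0, -252.0], [708.0, -230.0], [658.0, 237.0]] ((582.474609375, -7.3189544677734375), (202.15347290039062, 469.8919982910156), 6.156479835510254) z [0.057 0.063 0.091]
green 4487 [[462.0, 165.0], [505.0, -250.0], [644.0, -236.0], [601.0, 179.0]] ((553.0308837890625, -35.40806579589844), (139.17303466796875, 417.31719970703125), 5.907266616821289) z [0.057 0.061 0.065]
line 138 [[505.0, 7.0], [506.0, -3.0], [606.0, 6.0], [605.0, 16.0]] ((555.8290405273438, 6.426140785217285), (100.27645111083984, 9.892267227172852), 5.127265930175781) z [0.064 0.069 0.073]
templ 1976 [[502.0, 40.0], [516.0, -106.0], [616.0, -97.0], [602.0, 49.0]] ((558.9710693359375, -28.272003173828125), (100.27410888671875, 146.97842407226562), 5.176723480224609) z [0.065 0.069 0.073]
red 97 [[555.0, 196.0], [556.0, 174.0], [582.0, 174.0], [581.0, 197.0]] ((568.5646362304688, 185.4617462158203), (25.780715942382812, 22.749441146850586), 1.6007159948349) z [0.08  0.09  0.094]
(276, 160) [0.633 0.191 0.061] [176 183 174]
(276, 168) [0.607 0.187 0.095] [ 26  32 163]
(276, 174) [0.589 0.185 0.108] [41 42 43]
(276, 180) [0.575 0.186 0.095] [ 20  27 150]
(277, 184) [0.566 0.183 0.092] [ 29  37 180]
(278, 188) [0.557 0.182 0.078] [ 40  43 112]
```

View pics/c1.png

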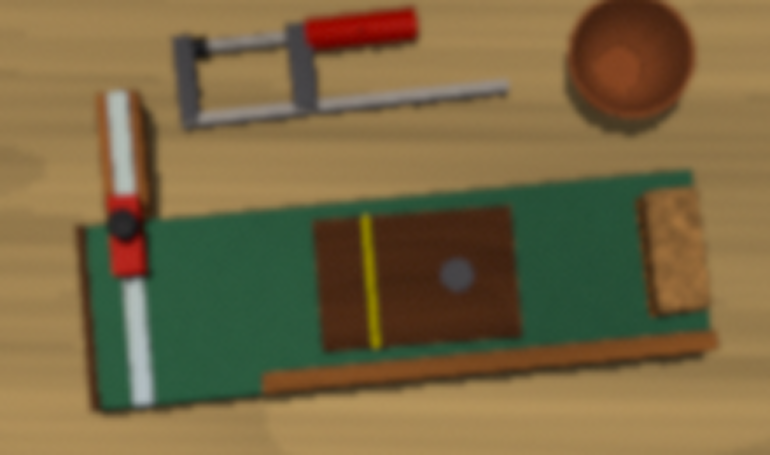

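The crop confirms the dark plate with the yellow line at crop (371,281), the red stop at (125,235) and the open end with its dark band at left. Next I work out the moves.

```bash
cat >> h.py <<'E'
from scipy.spatial.transform import Rotation as R
YAW=np.radians(6.0); C=np.array([.551,-.011])
ex=np.array([np.cos(YAW),np.sin(YAW)]); ey=np.array([-ex[1],ex[0]])
def L2w(x,y,ztip): p=C+ex*x+ey*y; return np.array([p[0],p[1],ztip+.1734])
def w2L(p): d=np.asarray(p)[...,:2]-C; return np.stack([d@ex,d@ey],-1)
def plan(target,yaw_off=0):  # tool-frame shift mm; turn so tool x lies at ledge yaw+yaw_off
    st=sense(); r=R.from_quat(st["tool_rot"]); m=r.as_matrix()
    a=np.arctan2(m[1,0],m[0,0]); turn=np.degrees(a-(YAW+yaw_off)); turn=(turn+180)%360-180
    print("shift",(m.T@(target-st["tcp_pos"])*1000).round(1),"turn",turn.round(1),"L",(w2L(st["tcp_pos"])*1000).round(1),"tipz",round(st["tcp_pos"][2]-.1734,4),"F",st["force"].round(2),"t",round(st["t"],2),"gap",round(st["finger_gap"],2))
E
python3 - <<'E'
from h import *
plan(np.array([.48,-.3,.404])); plan(L2w(-.02,.195,.2)); plan(L2w(-.02,.195,.07))
E
```

```text
shift [ 394.5 -218.9    0.4] turn 7.8 L [-462.  -550.4] tipz 0.2305 F [ 0.88 -0.01  0.29] t 0.15 gap 1.0
shift [ 539.1 -678.5   31.8] turn 7.8 L [-462.  -550.4] tipz 0.2305 F [ 0.88 -0.01  0.29] t 0.15 gap 1.0
shift [ 539.  -678.3  161.8] turn 7.8 L [-462.  -550.4] tipz 0.2305 F [ 0.88 -0.01  0.29] t 0.15 gap 1.0
```

Call:
{"method": "servo_tool", "body": {"rows": [[[90,-50,0],2,-1],[[180,-100,0],4,-1],[[270,-150,0],6,-1],[[350,-195,0],8,-1],[[395,-219,0],8,-1],[[410,-265,0],8,-1],[[425,-312,0],8,-1],[[440,-360,0],8,-1]]}}

```text
t: 0.95
tcp_pos: [0.4139, -0.3094, 0.4044]
tool_rot: [0.999, 0.051, 0.0, -0.001]
force: [0.5, 0.3, 0.6]
finger_gap: 0.001
```

```bash
python3 - <<'E'
from h import *
plan(L2w(-.02,.195,.2)); plan(L2w(-.02,.195,.07))
E
```

```text
shift [ 145.9 -477.9   31.6] turn -0.2 L [-167.6 -282.5] tipz 0.231 F [0.47 0.26 0.64] t 0.95 gap 0.0
shift [ 145.8 -477.8  161.6] turn -0.2 L [-167.6 -282.5] tipz 0.231 F [0.47 0.26 0.64] t 0.95 gap 0.0
```

Call:
{"method": "servo_tool", "body": {"rows": [[[15,-48,0],0,-1],[[30,-96,0],0,-1],[[45,-144,0],0,-1],[[60,-192,0],0,-1],[[75,-240,0],0,-1],[[90,-288,0],0,-1],[[105,-336,0],0,-1],[[120,-384,10],0,-1]]}}

```text
t: 1.75
tcp_pos: [0.4939, 0.0821, 0.3967]
tool_rot: [0.999, 0.051, 0.002, -0.0]
force: [1.2, -0.5, 0.2]
finger_gap: -0.001
```

Call:
{"method": "servo_tool", "body": {"rows": [[[15,-48,0],0,-1],[[25,-80,0],0,-1],[[30,-100,10],0,-1],[[30,-100,10],0,-1]]}}

```text
t: 2.15
tcp_pos: [0.5132, 0.1871, 0.3856]
tool_rot: [0.999, 0.053, 0.001, -0.001]
force: [-0.1, -0.4, -0.7]
finger_gap: -0.0
```

```bash
python3 - <<'E'
from h import *
plan(L2w(-.02,.195,.12)); plan(L2w(-.02,.195,.07))
E
```

```text
shift [-3.3  6.1 92.2] turn 0.0 L [-16.9 201. ] tipz 0.2122 F [-0.11 -0.42 -0.68] t 2.15 gap -0.0
shift [ -3.4   6.1 142.2] turn 0.0 L [-16.9 201. ] tipz 0.2122 F [-0.11 -0.42 -0.68] t 2.15 gap -0.0
```

Go down in front of the stop face, then look.

Call:
{"method": "servo_tool", "body": {"rows": [[[-3,6,40],0,-1],[[-3,6,80],0,-1],[[-3,6,115],0,-1],[[-3,6,130],0,-1],[[-3,6,140],0,-1],[[-3,6,140],0,-1]]}}

```text
t: 2.75
tcp_pos: [0.5109, 0.1801, 0.2447]
tool_rot: [0.999, 0.052, -0.001, -0.0]
force: [-0.1, 0.2, 0.4]
finger_gap: -0.001
```

```bash
python3 - <<'E'
from h import *
plan(L2w(-.02,.195,.07))
s=snapshot("side"); cv2.imwrite("pics/s1.png",cv2.resize(s["image"][120:260,220:420],None,fx=4,fy=4,interpolation=cv2.INTER_CUBIC))
E
```

```text
shift [-0.1 -0.7  1.3] turn -0.0 L [-19.9 194.3] tipz 0.0713 F [-0.09  0.21  0.43] t 2.75 gap -0.0
```

View pics/s1.png

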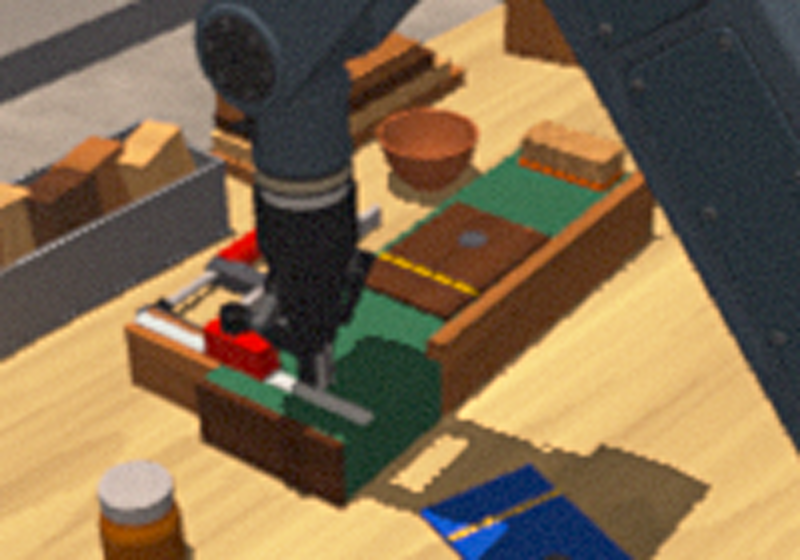

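The fingertips (320,375) are just robot-side of the red stop (240,345), at the right height. I push along tool x.

Call:
{"method": "servo_tool", "body": {"rows": [[[12,0,0],0,-1],[[24,0,0],0,-1],[[34,0,0],0,-1],[[42,0,0],0,-1],[[50,0,0],0,-1],[[58,0,0],0,-1],[[66,0,0],0,-1],[[74,0,0],0,-1]]}}

```text
t: 3.6
tcp_pos: [0.5853, 0.1882, 0.2457]
tool_rot: [0.999, 0.052, 0.0, -0.001]
force: [-0.6, 0.7, 1.1]
finger_gap: -0.001
```

Call:
{"method": "servo_tool", "body": {"rows": [[[8,0,0],0,-1],[[16,0,0],0,-1],[[24,0,0],0,-1],[[28,0,0],0,-1],[[30,0,0],0,-1],[[30,0,0],0,-1]]}}

```text
t: 4.2
tcp_pos: [0.6156, 0.1914, 0.2457]
tool_rot: [0.999, 0.052, 0.001, -0.001]
force: [0.0, -0.0, 0.4]
finger_gap: -0.002
```

```bash
python3 - <<'E'
from h import *
plan(L2w(.091,.195,.07))
s=snapshot("side"); cv2.imwrite("pics/s2.png",cv2.resize(s["image"][120:260,220:420],None,fx=4,fy=4,interpolation=cv2.INTER_CUBIC))
E
```

```text
shift [ 5.6 -0.5  2.3] turn 0.0 L [ 85.4 194.5] tipz 0.0723 F [ 0.05 -0.02  0.41] t 4.2 gap -0.0
```

View pics/s2.png

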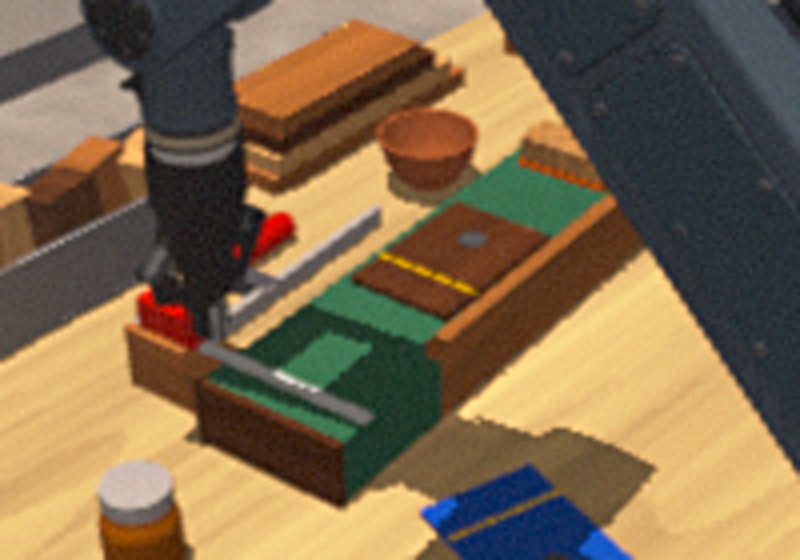

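The stop (165,320) is nearly at the track's end. I push a little more, then back off and lift.

Call:
{"method": "servo_tool", "body": {"rows": [[[3,0,0],0,-1],[[5,0,0],0,-1],[[5,0,0],0,-1]]}}

```text
t: 4.55
tcp_pos: [0.6206, 0.1919, 0.2457]
tool_rot: [0.999, 0.052, 0.001, -0.001]
force: [-0.3, -0.1, -0.7]
finger_gap: 0.001
```

Call:
{"method": "servo_tool", "body": {"rows": [[[-15,0,0],0,-1],[[-30,0,-10],0,-1],[[-45,0,-50],0,-1],[[-60,20,-95],0,-1],[[-68,65,-100],0,-1],[[-76,110,-100],0,-1],[[-82,155,-100],0,-1],[[-85,200,-100],0,-1]]}}

```text
t: 5.35
tcp_pos: [0.5566, -0.0177, 0.3461]
tool_rot: [0.999, 0.053, 0.002, -0.0]
force: [0.3, -0.8, 0.5]
finger_gap: 0.0
```

```bash
python3 - <<'E'
from h import *
plan(L2w(.006,-.13,.15),np.pi/2);plan(L2w(.006,-.13,.15),-np.pi/2); print(sense()["q"].round(2))
s=snapshot("top"); P,H,S,V=scene(s)
m=(P[...,2]>.075)&(P[...,2]<.1)&((H<8)|(H>172))&(S>150)&(V>80); m[:,300:]=0; m[:120]=0
q=w2L(P[m])*1000; print("stop red L",np.percentile(q,[2,50,98],axis=0).round(0).tolist())
m=(P[...,2]>.08)&(P[...,2]<.1); m[:,:405]=0;m[:,450:]=0;m[:160]=0;m[225:]=0
q=w2L(P[m])*1000; print("block L",np.percentile(q,[1,50,99],axis=0).round(0).tolist())
E
```

```text
shift [  1.  122.8  22.7] turn -90.0 L [ 4.8 -7.2] tipz 0.1727 F [ 0.35 -0.83  0.53] t 5.35 gap 0.0
shift [  1.  122.8  22.7] turn 90.0 L [ 4.8 -7.2] tipz 0.1727 F [ 0.35 -0.83  0.53] t 5.35 gap 0.0
[-0.23  0.51  1.67  0.    0.96  1.23]
stop red L [[102.0, 183.0], [119.0, 193.0], [158.0, 206.0]]
block L [[-37.0, -228.0], [7.0, -207.0], [51.0, -188.0]]
```

The stop is fully out (its face is at ledge x ≈ 102 mm). I turn −90°, so that tool x points along the ledge towards the open end, and go behind the template with the fingers shut.

Call:
{"method": "servo_tool", "body": {"rows": [[[1,20,0],-8,-1],[[1,45,0],-16,-1],[[1,70,0],-24,-1],[[1,95,0],-32,-1],[[1,115,0],-40,-1],[[1,123,10],-48,-1],[[1,123,20],-56,-1],[[1,123,22],-64,-1]]}}

```text
t: 6.2
tcp_pos: [0.5715, -0.1469, 0.3238]
tool_rot: [0.819, 0.574, 0.001, 0.004]
force: [-0.4, 1.2, -0.4]
finger_gap: -0.002
```

Call:
{"method": "servo_tool", "body": {"rows": [[[0,0,0],-8,-1],[[0,0,0],-16,-1],[[0,0,0],-24,-1],[[0,0,0],-26,-1],[[0,0,0],-26,-1]]}}

```text
t: 6.7
tcp_pos: [0.5718, -0.1469, 0.324]
tool_rot: [0.669, 0.743, 0.0, 0.004]
force: [-1.1, -0.5, 0.2]
finger_gap: 0.0
```

```bash
python3 - <<'E'
from h import *
plan(L2w(.006,-.13,.063),np.pi/2)
E
```

```text
shift [ 7.9 -1.  87.6] turn 0.0 L [   6.5 -137.3] tipz 0.1506 F [-1.14 -0.47  0.22] t 6.7 gap 0.0
```

Call:
{"method": "servo_tool", "body": {"rows": [[[6,-1,30],0,-1],[[6,-1,60],0,-1],[[6,-1,75],0,-1],[[6,-1,82],0,-1],[[6,-1,85],0,-1],[[6,-1,87],0,-1],[[6,-1,87],0,-1]]}}

```text
t: 7.4
tcp_pos: [0.5711, -0.1417, 0.2377]
tool_rot: [0.669, 0.743, 0.001, 0.005]
force: [0.1, -0.2, 0.6]
finger_gap: -0.003
```

```bash
python3 - <<'E'
from h import *
plan(L2w(.006,-.13,.063),np.pi/2)
s=snapshot("side"); cv2.imwrite("pics/s3.png",cv2.resize(s["image"][110:250,250:450],None,fx=4,fy=4,interpolation=cv2.INTER_CUBIC))
E
```

```text
shift [ 2.1 -0.4  1.2] turn 0.0 L [   6.4 -132.1] tipz 0.0643 F [ 0.12 -0.18  0.58] t 7.4 gap -0.0
```

View pics/s3.png

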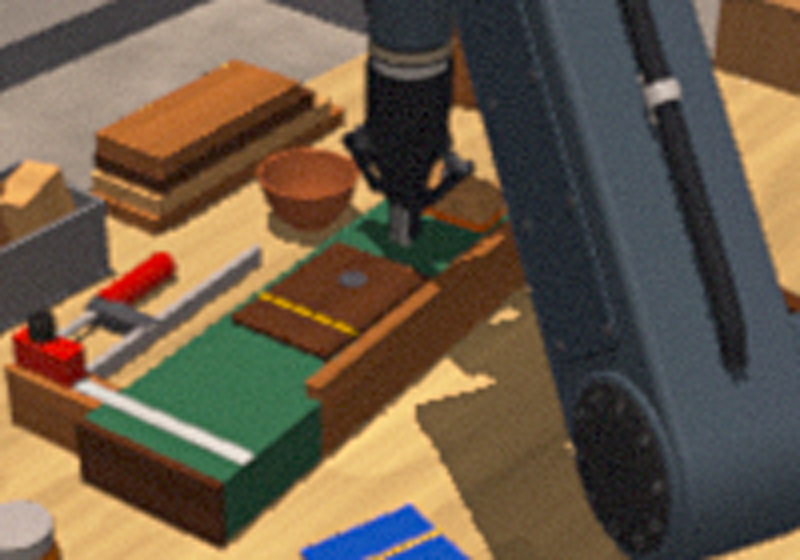

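The fingertips (405,240) are behind the template's rear edge, the sanding block is clear, and the stop is out at (48,350). I push along tool x.

Call:
{"method": "servo_tool", "body": {"rows": [[[5,0,2],0,-1],[[13,0,2],0,-1],[[21,0,2],0,-1],[[28,0,2],0,-1],[[35,0,2],0,-1],[[42,0,2],0,-1],[[50,0,2],0,-1],[[58,0,2],0,-1]]}}

```text
t: 8.25
tcp_pos: [0.5652, -0.0836, 0.2356]
tool_rot: [0.669, 0.743, 0.001, 0.006]
force: [0.4, -0.8, 1.9]
finger_gap: 0.001
```

Call:
{"method": "servo_tool", "body": {"rows": [[[8,0,1],0,-1],[[16,0,1],0,-1],[[24,0,1],0,-1],[[32,0,1],0,-1],[[40,0,1],0,-1],[[48,0,1],0,-1],[[54,0,1],0,-1],[[54,0,1],0,-1]]}}

```text
t: 9.05
tcp_pos: [0.5591, -0.0287, 0.234]
tool_rot: [0.669, 0.744, 0.001, 0.005]
force: [0.9, 0.1, 0.9]
finger_gap: 0.001
```

```bash
cat >> h.py <<'E'
def line(name="top"):
    s=snapshot(name); P,H,S,V=scene(s); L=w2L(P)*1000
    m=(H>20)&(H<36)&(S>130)&(V>70)&(P[...,2]>.055)&(P[...,2]<.08)&(abs(L[...,0])<75)&(L[...,1]<260)&(L[...,1]>-50)
    q=L[m]
    if len(q)<10: print("no line",len(q)); return s
    k=np.polyfit(q[:,0],q[:,1],1); print(name,"line n",len(q),"x",np.percentile(q[:,0],[1,99]).round(1),"mean",q.mean(0).round(1),"slope",k[0].round(3),"z",P[m][:,2].mean().round(4))
    return s
E
python3 - <<'E'
from h import *
plan(L2w(.006,.114,.0625),np.pi/2)
s=line("top"); s=line("side")
cv2.imwrite("pics/s4.png",cv2.resize(s["image"][110:250,230:430],None,fx=4,fy=4,interpolation=cv2.INTER_CUBIC))
E
```

```text
shift [132.5   0.   -2.8] turn 0.1 L [  6.2 -18.5] tipz 0.0606 F [0.85 0.12 0.87] t 9.05 gap 0.0
top line n 138 x [-38.9  53.1] mean [  7.3 101.7] slope 0.011 z 0.0689
side line n 44 x [-46.1  57.3] mean [ 3.5 97.3] slope -0.132 z 0.0685
```

View pics/s4.png

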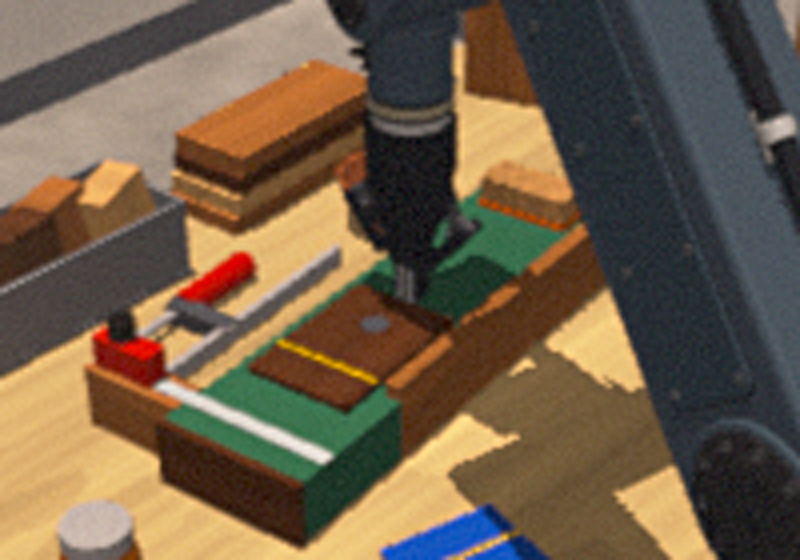

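The template slides square, with its line at ledge y ≈ 102 mm (s4: line at (328,362), fingertips at its rear edge at (405,290)). About 133 mm remain; I push 115 and check.

Call:
{"method": "servo_tool", "body": {"rows": [[[8,0,-1],0,-1],[[16,0,-1],0,-1],[[24,0,-1],0,-1],[[32,0,-1],0,-1],[[40,0,-1],0,-1],[[48,0,-1],0,-1],[[56,0,-1],0,-1],[[60,0,-1],0,-1]]}}

```text
t: 9.95
tcp_pos: [0.5528, 0.0311, 0.2346]
tool_rot: [0.668, 0.744, 0.001, 0.005]
force: [-0.0, -1.6, 1.5]
finger_gap: 0.002
```

Call:
{"method": "servo_tool", "body": {"rows": [[[8,0,0],0,-1],[[16,0,0],0,-1],[[24,0,0],0,-1],[[32,0,0],0,-1],[[40,0,0],0,-1],[[48,0,0],0,-1],[[54,0,0],0,-1],[[54,0,0],0,-1]]}}

```text
t: 10.75
tcp_pos: [0.5466, 0.0859, 0.2341]
tool_rot: [0.668, 0.744, 0.001, 0.005]
force: [0.7, 0.2, 0.0]
finger_gap: 0.003
```

```bash
python3 - <<'E'
from h import *
plan(L2w(.006,.114,.062),np.pi/2)
s=line("top"); P,H,S,V=scene(s); L=w2L(P)*1000
m=(P[...,2]>.045)&(P[...,2]<.066)&(L[...,1]>205)&(L[...,1]<250)&(abs(L[...,0])<70)
g=m&(H>40)&(H<90)&(S>70); print("green end y",np.percentile(L[g][:,1],[50,98]) if g.any() else None)
cv2.imwrite("pics/t5.png",cv2.resize(s["image"][130:240,235:375],None,fx=5,fy=5,interpolation=cv2.INTER_CUBIC))
E
```

```text
shift [17.2  0.3 -1.4] turn 0.1 L [ 5.8 96.8] tipz 0.0607 F [0.7  0.16 0.04] t 10.75 gap 0.0
top line n 153 x [-46.5  50.9] mean [  3.  217.2] slope 0.006 z 0.0689
green end y [215.73778002 225.12935823]
```

View pics/t5.png

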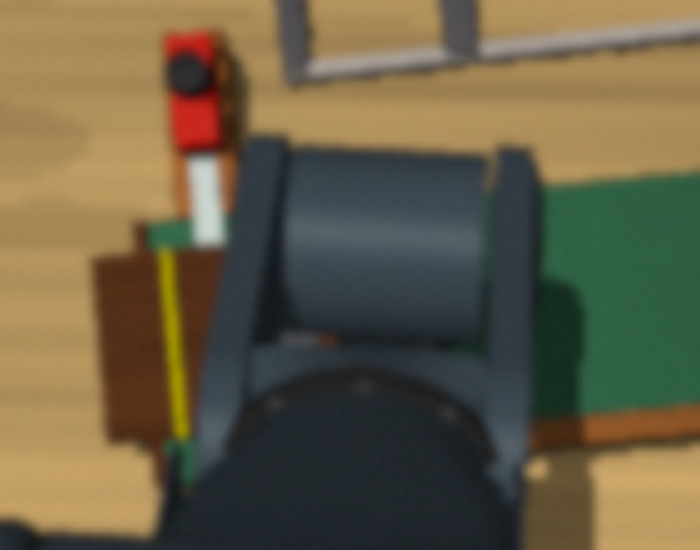

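The line (crop (172,340)) is square and a little short of the dark-banded end (137,230). I measure the end edge more carefully where it is exposed.

```bash
python3 - <<'E'
from h import *
for i in range(3):
    s=line("top"); P,H,S,V=scene(s); L=w2L(P)*1000
    for a,b in((56,69),(-69,-52)):
        m=(P[...,2]>.05)&(P[...,2]<.068)&(L[...,0]>a)&(L[...,0]<b)&(L[...,1]>180)&(L[...,1]<260)
        r=[(v,L[v][m[v]][:,1].max()) for v in range(400) if m[v].sum()>2]; print(a,[round(float(x[1])) for x in r])
s=snapshot("side");P=cloud(s);L=w2L(P)*1000
m=(P[...,2]>.056)&(P[...,2]<.066)&(L[...,1]>150)&(L[...,1]<260)
for a,b in((54,69),(-69,-52)):
  k=m&(L[...,0]>a)&(L[...,0]<b); print("side",a,np.sort(L[k][:,1])[-6:].round(0))
E
```

```text
top line n 152 x [-46.5  50.8] mean [  3.  217.2] slope 0.007 z 0.0686
56 [200, 229, 234, 234, 235, 236]
-69 [234, 234, 234, 235, 235, 235, 235]
top line n 151 x [-46.5  51.2] mean [  2.5 217.2] slope 0.008 z 0.0682
56 [198, 232, 235, 235, 236, 235]
-69 [234, 234, 234, 234, 235, 234, 235]
top line n 152 x [-46.3  51. ] mean [  2.7 217.3] slope 0.009 z 0.0683
56 [197, 229, 235, 235, 235, 235]
-69 [234, 234, 233, 234, 234, 235, 234]
side 54 [227. 230. 231. 232. 233. 234.]
side -69 [231. 232. 233. 234. 235. 235.]
```

The end is at 235 mm and the line at 217 mm: 18 mm more.

Call:
{"method": "servo_tool", "body": {"rows": [[[5,0,-1],0,-1],[[10,0,-1],0,-1],[[14,0,-1],0,-1],[[17,0,-1],0,-1],[[18,0,-1],0,-1],[[18,0,-1],0,-1]]}}

```text
t: 11.6
tcp_pos: [0.545, 0.1029, 0.235]
tool_rot: [0.669, 0.744, 0.001, 0.005]
force: [0.2, -1.0, 0.3]
finger_gap: 0.001
```

Call:
{"method": "servo_tool", "body": {"rows": [[[-8,0,0],0,-1],[[-20,0,0],0,-1],[[-30,0,-20],0,-1],[[-40,0,-60],0,-1],[[-50,0,-105],0,-1],[[-90,0,-125],0,-1],[[-135,0,-125],0,-1],[[-135,0,-125],0,-1]]}}

```text
t: 12.4
tcp_pos: [0.5595, -0.0363, 0.3624]
tool_rot: [0.671, 0.742, 0.001, 0.008]
force: [-0.4, 0.8, 0.1]
finger_gap: -0.005
```

```bash
python3 - <<'E'
from h import *
plan(L2w(.006,-.05,.18),np.pi/2)
s=line("side"); s=line("top"); P,H,S,V=scene(s); L=w2L(P)*1000
m=((H<20)|(H>170)|((H>20)&(H<36)&(S>130)))&(V<200)&(P[...,2]>.062)&(P[...,2]<.078)&(abs(L[...,0])<62)&(L[...,1]>110)&(L[...,1]<300)&(S>60)
k,l,st,c=cv2.connectedComponentsWithStats(m.astype(np.uint8)); i=1+np.argmax(st[1:,4])
print(cv2.minAreaRect(L[l==i].astype(np.float32)), "z",np.percentile(P[l==i][:,2],[5,50,95]))
m=(P[...,2]>.075)&(P[...,2]<.1)&((H<8)|(H>172))&(S>150)&(V>80); m[:,300:]=0; m[:120]=0
print("stop",np.percentile(L[m],[2,98],axis=0).round())
cv2.imwrite("pics/t6.png",cv2.resize(s["image"][100:240,230:450],None,fx=3.5,fy=3.5,interpolation=cv2.INTER_CUBIC))
E
```

```text
shift [-23.8   0.2   9.3] turn -0.3 L [  5.8 -26.1] tipz 0.189 F [-0.36  0.84  0.14] t 12.4 gap -0.0
side line n 57 x [-46.7  57.9] mean [  1.3 227.2] slope 0.193 z 0.0678
top line n 148 x [-45.5  52.2] mean [  3.2 233.7] slope 0.012 z 0.0684
((3.4917526245117188, 199.9101104736328), (99.7234115600586, 149.67372131347656), 0.339150071144104) z [0.06463498 0.06839158 0.07223791]
stop [[102. 183.]
 [158. 206.]]
```

View pics/t6.png

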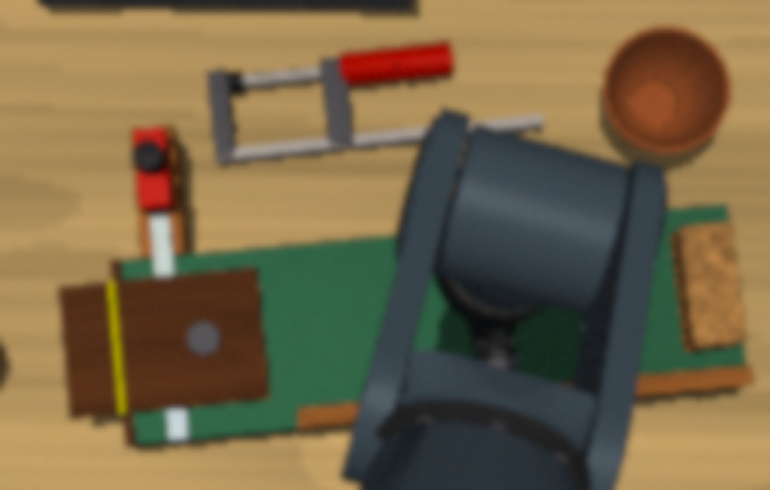

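The yellow line (117,347) is level with the end band (120,265 to 130,440). The template is square, the stop is fully out at (152,170), and the gripper is clear. I hand it in.

```bash
python3 -c "
from station import *
print(sign_off())"
```

```text
the job is handed in; nothing more can be done
None
```

The red stop is fully out, and the template's yellow line is level with the ledge's open end. I pushed the stop out with the shut fingertips. Then I pushed the template about 217 mm along the ledge from behind, backed off and handed in at about 12.5 s.

Last checks in the top view:

| Check | Measured | Allowed |
|---|---|---|
| Stop face at ledge x | about 102 mm, so the joint is at about 0.09 m | joint above 0.06 m |
| Line from the open end | about −1 mm from the line's pixels, about 0 mm from the plate outline | ±12 mm |
| Template centre across the ledge | +3.5 mm | −15 to +30 mm |
| Skew of the template | about 0.01 rad | below 0.15 rad |
| Top of the template, z | 68 mm, so it lies flat | underside 55 to 66 mm above the bench |

- **Bystanders:** the last top view showed nothing disturbed on the ledge or beside it. I did not re-measure their positions.
- **Robot:** the gripper was clear of everything, with the tip about 0.19 m above the bench.
- **Disagreement:** the side camera put the line at about −8 mm, with an implausible slope of 0.19. It was a few noisy pixels seen at a slant, so I trusted the top view. That value is still within the tolerance.

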